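# Centre the bowl on the steaming rack

### The arm

A 6-joint arm with a two-finger parallel gripper is mounted at the origin on the work surface. World frame = base frame: x ahead of the robot, y to its left, z up, the work surface at z = 0. Lengths are in m, angles in rad, forces in N, time in s.
With the tool pointing down it reaches from about 0.4 to 0.825 m from the base axis. Payload 7 kg.
Tool frame: the origin (TCP) lies at the very end of the fingers, on their centre line; the grasp point (between the pads) lies robot.pinch_z behind it (robot.pinch_z is the distance from the TCP to the grasp point, in m); y points along the fingers, x is the direction in which the jaws open and shut, and the axes are right-handed (so a half turn about y gives the same grasp; the last joint's range is limited). The gripper opens to 85 mm and grips with 20 to 120 N. Pads are 22 mm wide; open, the fingers measure 114 mm over their backs; the gripper's body (76 mm by 85 mm) begins 54 mm behind the grasp point. The pads swing forward as they close: fully open they stand 13 mm farther back than shut.
Start: joints at [-0.952, 0.359, 0.012, 0, -1.224, -0.288], TCP at [0.219, -0.638, 0.207] pointing down, gripper open.
Joint ranges: [-3.07, 3.07], [-1.43, 2.12], [-1.02, 1.25], [-3.03, 1.67], [-3.05, -0], [-3.03, 3.03]. Speed limits (rad/s): [2.39, 2.39, 3.01, 3.14, 3.14, 3.14].

### API

Orientations are given as a rotation vector (axis times angle).
In Python, from workcell import monitor, grab_frame, job, robot gives the robot as it stands.
- The arm moves only by the shell command python3 -m inch 'ROWS' [FORCE]. ROWS is a JSON object of lists of equal length, an entry for each row: "jaw": the closure, from 0 (fully open) to 1 (shut); "travel": the shift along the tool's x, y, z in m, a list of three; "turn": the turn about the tool's y in rad. In form: {"jaw": [jaw, ...], "travel": [[x, y, z], ...], "turn": [turn, ...]}. A call has 1 to 8 rows; each row shifts and turns the commanded pose from where the row before left it, along the tool's axes as they then stand; what a row does not reach is not made up. A row lasts 1/12 s, in which the tool goes at most 41.7 mm and 7.16 degrees, less where a joint would pass 70% of its speed; a pose out of reach is approached as far as the arm can. A call is refused whole if a number of a shift passes 0.0417 or a number of a turn 0.125, either way. A call with a gripper value outside its range is refused whole. The fingers move at their own pace and stop on an object; FORCE is the grip in N (left out, the last holds). Time passes only in rows, so rows that do not move let the fingers close. It gives the time, the measured TCP pose, the force and the opening at its end, in the units of the state.
- monitor.read_state(): the state, without advancing time (a new reading comes with each control period).
- grab_frame(name): name is "scene" or "top" or "wrist"; returns a dict with "pixels" (384x512x3 uint8, red, green, blue), "fx", "fy", "cx", "cy" (pixels), "rvec" (rotation vector, rad) and "tvec" (3), from world to camera coordinates, as OpenCV has them; the wrist camera has in their place "mount" (4x4, takes a point from camera to tool coordinates, whose origin is the TCP and whose axes are the tool frame's). Camera axes: x right, y down, z forward; pixel columns grow to the right and rows downward; lengths in m; the calibration is good to about 2 mm. A picture is of the moment at which its call begins: read the wrist's pose just before it. There is no depth.
- job.job_done(): hands the job in, once; it reports no verdict.
The state is a dict: "time_s": time; "qpos": joint angles; "qd": joint speeds; "effort": joint torques, N m; "tcp_pos": TCP position; "tcp_rot": TCP orientation; "contact_force": force on the tool from outside, world axes, zero at the start; "ft_torque": the same for the moment, N m; "finger_gap": finger opening in m.
Only numpy, scipy, OpenCV 4.12 (cv2) and the standard library are available. Lean on these libraries where they do the work, as an engineer would, in place of code of your own. Each camera call takes 0.05 s, during which the arm holds its last target.

### The job

The blue-rimmed bowl was set down carelessly on the steaming rack and hangs out over one side. Nudge it with light taps of the fingertips until it stands in the middle of the rack, with an even border of steel showing all the way round it, and then draw the hand clear. Do not pick the bowl up, tip it or knock it off, keep the rack where it stands, and leave the other things on the shelf alone.

Things in the scene. Friction and masses are not known exactly. Their poses are not given: they have to be found in the camera images.
- bowl: White ceramic bowl, blue rim, loose, 180 to 290 g, upright on the rack's disc. 56 mm high; outside radius 53 mm at the mouth, 52 at 45 mm above its underside, 49 at 30, 42 at 17; wall 3.5 mm. Its foot ring has only 20 mm radius, so it rocks, and tips if struck hard; it slides on the steel under a level push of about 0.5 to 1.2 N. Origin: centre of the underside of the foot; z up.
- rack: Stainless steaming rack, loose, 240 g: a flat round perforated disc 120 mm across, no raised edge, its top 50 mm above the shelf, on three splayed wire legs whose feet reach 71 mm from the axis. Origin: on the disc's axis at the level of the feet (the shelf top); z up. At the start the bowl's centre is 20 to 30 mm from this axis, in any direction.
- shelf: Clear acrylic shelf, fixed: a board 380 mm (x) by 860 mm (y) whose top is 80 mm above the desk, on steel standoffs between two clear upright end panels that rise 35 mm above the board at its left and right ends. Origin: on the desk under the middle of the board. All the other things stand on it.
- container: Plastic food container, 150 mm (its x) by 105 mm (its y), 64 mm high, with a white lid snapped shut by four hinged tabs; loose. Origin: centre of the underside. Leave it alone.
- liner0: Lowest of three orange silicone steamer liners lying stacked: discs of 65 mm radius, 4 mm thick, with small pull tabs reaching 78 mm from the centre. Origin: centre of the underside. Leave it alone.
- liner1: Middle liner of the stack, same size. Origin: centre of the underside. Leave it alone.
- liner2: Top liner of the stack, same size. Origin: centre of the underside. Leave it alone.
- jar: Small glass spice jar with a steel cap, radius 22 mm, 62 mm high, loose, behind the rack (the far side from the robot). Origin: centre of the underside. Leave it alone.

How it is judged:
At the end, for the whole second after the job is handed in: The bowl stands upright and at rest on the rack's disc, its centre within 7 mm of the rack's axis; the rack, the container, the three liners and the jar are within 12 mm of where they were (horizontal distance between bowl and rack below 0.007 m and angle between bowl's own z axis and vertical below 0.05 rad and z of bowl in the frame of rack between 0.046 and 0.054 m and linear speed of bowl below 0.02 m/s and distance of each of rack, liner0, liner1, liner2, container, jar from where it was at the start of the episode below 0.012 m); the robot touches nothing.
It fails at once if the bowl is picked up or falls off the rack (its underside more than 12 mm above, or 12 mm below, the disc) (z of bowl in the frame of rack above 0.062 m or z of bowl in the frame of rack below 0.038 m).
It fails at once if the bowl is tipped more than 0.25 rad (angle between bowl's own z axis and vertical above 0.25 rad).
It fails at once if the bowl is squeezed or struck with more than 12 N instead of a light touch (contact force between any of the fingers, the arm and bowl above 12 N).
It fails at once if the rack is shifted or lifted more than 12 mm (distance of rack from where it was at the start of the episode above 0.012 m).
It fails at once if the container, a liner or the jar is moved more than 12 mm (distance of any of liner0, liner1, liner2, container, jar from where it was at the start of the episode above 0.012 m).
It also fails if it takes over 48 s, if anything falls off the work surface, if the arm or the gripper's body presses on something with over 40 N, if the wrist force passes 120 N, or if a joint passes its speed limit or range.

## Working session

There is one attempt and no reset: what is moved stays moved. The work goes in short steps, Python scripts to look and compute and a shell command to move; the robot and the scene stay as the last step left them, time stands still between calls to the robot, and variables do not carry over. Pictures are saved under pics/ and viewed, and the job is handed in when it is done.

```bash
mkdir -p pics; ls; python3 - <<'E'
from workcell import monitor, grab_frame, job, robot
import cv2
print(robot, getattr(robot,'pinch_z',None))
print(monitor.read_state())
for n in ("scene","top"):
    f=grab_frame(n); cv2.imwrite(f"pics/{n}0.png",f["pixels"][:,:,::-1]); print({k:v for k,v in f.items() if k!="pixels"})
E
```

```text
pics
<Robot object at 0x7fa8c5803a10> 0.0187
{'time_s': 0.0, 'qpos': array([-9.51905743e-01,  3.59392720e-01,  1.10281163e-02, -3.43500207e-04,
       -1.22410490e+00, -2.88126278e-01]), 'qd': array([-7.02363442e-04, -3.79014897e-05,  9.51276010e-04,  6.33463916e-04,
       -1.32026884e-03,  5.69419480e-04]), 'effort': array([-1.12630547e-03, -5.83326101e+01,  2.93425351e+01,  6.93727523e+00,
       -6.14624005e-03,  1.47976709e-05]), 'tcp_pos': array([ 0.21902189, -0.63790619,  0.20574777]), 'tcp_rot': array([-1.03267045, -1.44887023,  1.44735685]), 'contact_force': array([ 0.82679419, -0.45971855,  0.23801709]), 'ft_torque': array([ 0.02510741,  0.00965705, -0.00154637]), 'finger_gap': 0.08563898773840548}
{'fx': 446.8322827302116, 'fy': 446.8322827302116, 'cx': 245.53920917588724, 'cy': 189.3677647731759, 'rvec': array([ 1.02033791,  2.48363117, -0.95831118]), 'tvec': array([ 0.41247204, -0.25666848,  1.46409711])}
{'fx': 379.27467654983246, 'fy': 379.27467654983246, 'cx': 253.89041702675712, 'cy': 190.66115111748738, 'rvec': array([ 2.20385589, -2.17440873,  0.01643388]), 'tvec': array([0.02519505, 0.59889243, 1.05560658])}
```

View pics/scene0.png

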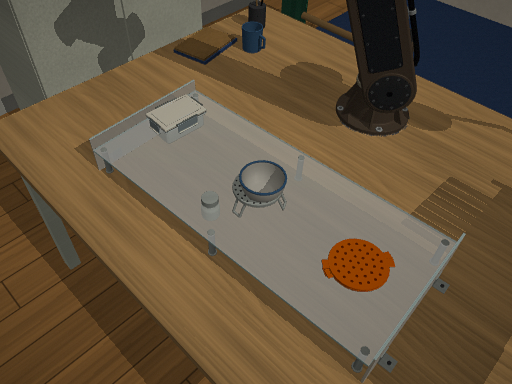

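View pics/top0.png

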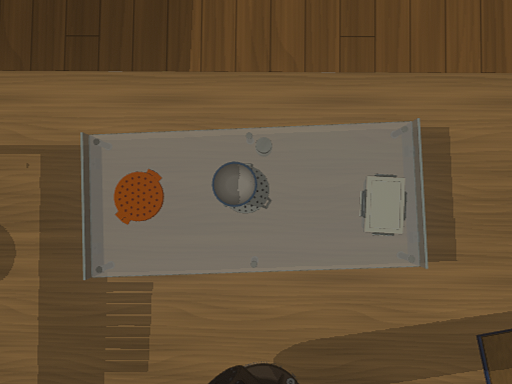

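```bash
python3 - <<'E'
from workcell import monitor
import cv2,numpy as np
print(cv2.Rodrigues(monitor.read_state()['tcp_rot'])[0].round(3))
im=cv2.imread('pics/top0.png'); c=im[60:260,160:360]
cv2.imwrite('pics/top0c.png',cv2.resize(c,(600,600),interpolation=cv2.INTER_CUBIC))
E
```

```text
[[-0.325 -0.001 -0.946]
 [ 0.946  0.001 -0.325]
 [ 0.001 -1.     0.   ]]
```

View crop.

View pics/top0c.png

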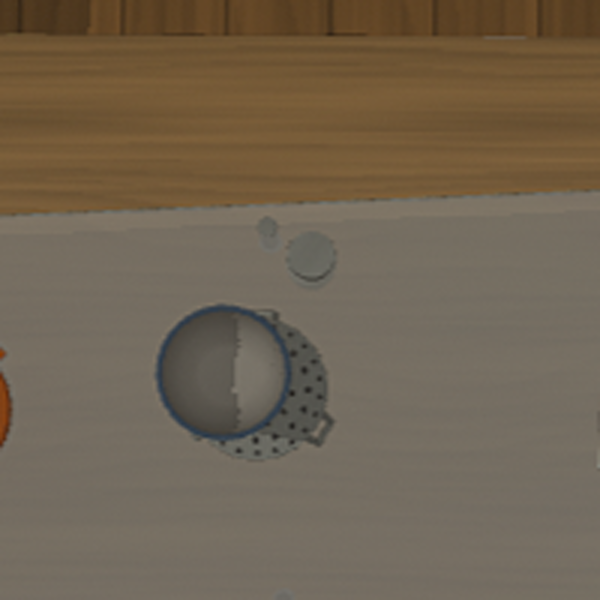

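```bash
python3 - <<'E'
import cv2,numpy as np
im=cv2.imread('pics/top0.png'); c=im[150:225,200:280].astype(float)
c=np.clip((c-50)*2,0,255).astype(np.uint8)
cv2.imwrite('pics/top0d.png',cv2.resize(c,(640,600),interpolation=cv2.INTER_CUBIC))
E
```

```text
(no output)
```

View pics/top0d.png

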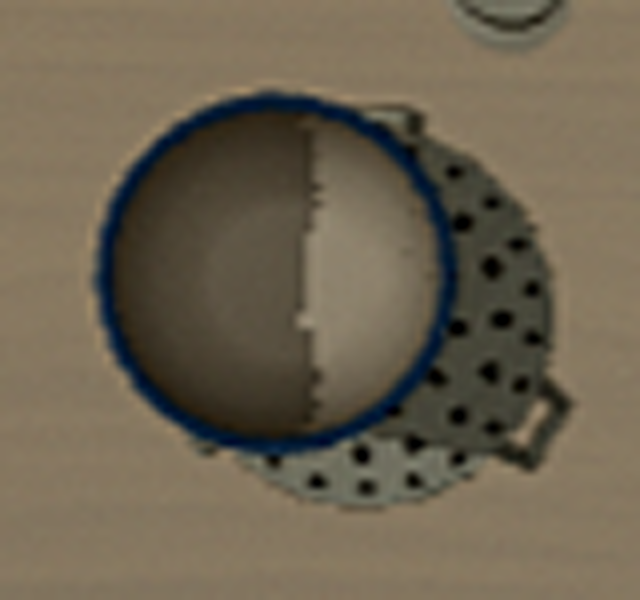

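```bash
cat > h.py <<'E'
import cv2,numpy as np
from scipy.optimize import least_squares
def ray(f,pts,z):
    K=np.array([[f['fx'],0,f['cx']],[0,f['fy'],f['cy']],[0,0,1]])
    R=cv2.Rodrigues(np.asarray(f['rvec']))[0]; t=np.asarray(f['tvec']).ravel()
    p=np.c_[np.asarray(pts,float).reshape(-1,2),np.ones(len(np.asarray(pts).reshape(-1,2)))]
    d=(R.T@np.linalg.inv(K)@p.T).T; o=-R.T@t
    return o[:2]+d[:,:2]*((z-o[2])/d[:,2])[:,None]
def proj(f,P):
    K=np.array([[f['fx'],0,f['cx']],[0,f['fy'],f['cy']],[0,0,1]])
    return cv2.projectPoints(np.asarray(P,float).reshape(-1,3),np.asarray(f['rvec']),np.asarray(f['tvec']),K,None)[0].reshape(-1,2)
def circ(P,r=None):
    g=lambda a:np.hypot(P[:,0]-a[0],P[:,1]-a[1])-(a[2] if r is None else r)
    s=least_squares(g,list(P.mean(0))+([0.05] if r is None else []),loss='soft_l1',f_scale=0.001)
    return s.x, np.sqrt(np.mean(g(s.x)**2))
def bowl(f,roi):
    x0,y0,x1,y1=roi; im=f['pixels'][y0:y1,x0:x1].astype(int)
    m=((im[:,:,2]-im[:,:,0])>18).astype(np.uint8)
    n,l,st,_=cv2.connectedComponentsWithStats(m); k=1+np.argmax(st[1:,4]); m=(l==k).astype(np.uint8)
    c=max(cv2.findContours(m,cv2.RETR_EXTERNAL,cv2.CHAIN_APPROX_NONE)[0],key=len).reshape(-1,2)+[x0,y0]
    P=ray(f,cv2.convexHull(c.astype(np.int32)).reshape(-1,2),0.186)
    return circ(P)
E
python3 - <<'E'
from h import *
from workcell import grab_frame
f=grab_frame('top'); K=None
R=cv2.Rodrigues(f['rvec'])[0]; print('cam',-R.T@f['tvec'])
print(bowl(f,(200,150,280,225)))
a=np.array([(430,128),(500,190),(535,240),(551,300),(545,370),(480,468),(430,497),(365,508),(300,490),(240,455)],float)
px=(a+.5)/8-.5+[200,150]
print(circ(ray(f,px,.130)),circ(ray(f,px,.130),.06))
s=grab_frame('scene'); print(bowl(s,(225,150,300,215)))
for n,z in(('bowl',.186),):
  pass
c=(s['pixels'][145:225,220:300,::-1].astype(float)-40)*2
cv2.imwrite('pics/s1.png',cv2.resize(np.clip(c,0,255).astype(np.uint8),(600,600),interpolation=cv2.INTER_CUBIC))
# jar, shelf
print(ray(f,[(263.5,145)],.142))
E
```

```text
cam [0.55626228 0.00657206 1.07895379]
(array([0.6070083 , 0.07607549, 0.05201527]), np.float64(0.00018795376355739153))
(array([0.59694894, 0.05191245, 0.05867311]), np.float64(0.0014772161012272284)) (array([0.59797387, 0.05322531]), np.float64(0.0013386382106986934))
(array([0.61003525, 0.07696832, 0.05342333]), np.float64(0.0003682704574046529))
[[0.70714984 0.00771525]]
```

View pics/s1.png

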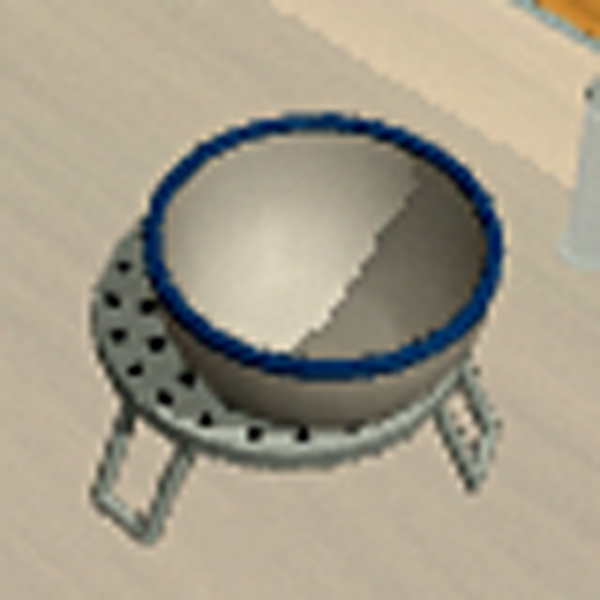

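```bash
python3 - <<'E'
from h import *
from workcell import grab_frame
s=grab_frame('scene'); f=grab_frame('top')
a=np.array([(100,350),(140,400),(195,432),(250,448),(320,448),(385,430),(445,392),(95,300),(115,255)],float)
px=(a+.5)/7.5-.5+[220,145]
print(circ(ray(s,px,.130)),circ(ray(s,px,.130),.06))
fs=np.array([(97,497),(150,540),(475,488),(497,428)],float)
P=ray(s,(fs+.5)/7.5-.5+[220,145],.081);print(P)
ft=np.array([(575,403),(530,468),(205,447),(415,105)],float)
Q=ray(f,(ft+.5)/8-.5+[200,150],.081);print(Q)
for c in ([.597,.052],[.5990,.0535]): print(np.hypot(*(P-c).T),np.hypot(*(Q-c).T))
E
```

```text
(array([0.59910257, 0.05266122, 0.0589989 ]), np.float64(0.0007004839313550428)) (array([0.59795971, 0.0522593 ]), np.float64(0.0008569884116126384))
[[0.66634678 0.03767788]
 [0.66660045 0.06194255]
 [0.57758859 0.11911412]
 [0.55355911 0.10719352]]
[[ 5.71975034e-01 -1.49442956e-02]
 [ 5.50433626e-01 -4.37697845e-04]
 [ 5.55835618e-01  1.06631250e-01]
 [ 6.69659893e-01  3.90431405e-02]]
[0.0708103  0.07030702 0.06986493 0.07023842] [0.07146879 0.07012945 0.0684038  0.0738061 ]
[0.0691804  0.0681256  0.06901928 0.07034109] [0.07358648 0.07258077 0.06845505 0.07212365]
```

```bash
python3 -m inch '{"jaw":[1,1,1,1,1,1,1,1],"travel":[[0,-0.0075,0],[0,-0.0075,0],[0,-0.0075,0],[0,-0.0075,0],[0,-0.0075,0],[0,-0.0075,0],[0,-0.0075,0],[0,-0.0075,0]],"turn":[-0.104,-0.104,-0.104,-0.104,-0.104,-0.104,-0.104,-0.104]}' 20
cat > go.py <<'E'
import sys
from h import *
from workcell import monitor
s=monitor.read_state(); R=cv2.Rodrigues(s['tcp_rot'])[0]
t=np.array([float(v) for v in sys.argv[1:4]])
print('t',s['time_s'],'tcp',s['tcp_pos'].round(4),'F',s['contact_force'].round(2),'gap',round(s['finger_gap'],4)); print(R.round(3)); print('tool travel',(R.T@(t-s['tcp_pos'])).round(4))
E
python3 go.py 0.61 0.08 0.265
```

```text
time_s: 0.97
tcp_pos: [0.2192, -0.6383, 0.2669]
tcp_rot: [-0.408, -2.0, 2.0]
contact_force: [-0.1, 0.7, 0.0]
finger_gap: 0.0001
t 0.9667 tcp [ 0.2192 -0.6383  0.2669] F [-0.05  0.75  0.04] gap 0.0001
[[-0.92  -0.    -0.392]
 [ 0.392  0.    -0.92 ]
 [ 0.    -1.    -0.   ]]
tool travel [-0.0779  0.0021 -0.814 ]
```

```bash
python3 -m inch '{"jaw":[1,1,1,1,1,1,1,1],"travel":[[-0.003,0,-0.034],[-0.003,0,-0.034],[-0.003,0,-0.034],[-0.003,0,-0.034],[-0.003,0,-0.034],[-0.003,0,-0.034],[-0.003,0,-0.034],[-0.003,0,-0.034]],"turn":[0,0,0,0,0,0,0,0]}'
python3 -m inch '{"jaw":[1,1,1,1,1,1,1,1],"travel":[[-0.003,0,-0.034],[-0.003,0,-0.034],[-0.003,0,-0.034],[-0.003,0,-0.034],[-0.003,0,-0.034],[-0.003,0,-0.034],[-0.003,0,-0.034],[-0.003,0,-0.034]],"turn":[0,0,0,0,0,0,0,0]}'
python3 go.py 0.61 0.08 0.265
```

```text
time_s: 1.63
tcp_pos: [0.3496, -0.3967, 0.2669]
tcp_rot: [-0.414, -1.997, 1.997]
contact_force: [0.6, 0.4, 0.3]
finger_gap: 0.0001
time_s: 2.3
tcp_pos: [0.4796, -0.1564, 0.2671]
tcp_rot: [-0.414, -1.998, 1.997]
contact_force: [0.8, -0.7, -0.6]
finger_gap: -0.0002
t 2.3 tcp [ 0.4796 -0.1564  0.2671] F [ 0.84 -0.72 -0.59] gap -0.0002
[[-0.918  0.001 -0.397]
 [ 0.397  0.    -0.918]
 [-0.001 -1.    -0.   ]]
tool travel [-0.026   0.0022 -0.2687]
```

```bash
python3 -m inch '{"jaw":[1,1,1,1,1,1,1,1],"travel":[[-0.003,0,-0.034],[-0.003,0,-0.034],[-0.003,0,-0.034],[-0.003,0,-0.034],[-0.003,0,-0.034],[-0.003,0,-0.034],[-0.003,0,-0.032],[-0.001,0,-0.016]],"turn":[0,0,0,0,0,0,0,0]}'
python3 -m inch '{"jaw":[1,1],"travel":[[0,0,0],[0,0,0]],"turn":[0,0]}'
python3 go.py 0.61 0.08 0.265
python3 - <<'E'
from h import *
from workcell import grab_frame
for n,(x,y,w,hh) in {'top':(180,130,120,120),'wrist':(0,0,512,384)}.items():
    f=grab_frame(n); im=f['pixels'][y:y+hh,x:x+w,::-1]
    k=600/w; cv2.imwrite(f'pics/{n}2.png',cv2.resize(im,None,fx=k,fy=k,interpolation=cv2.INTER_CUBIC))
print(f['mount'])
E
```

```text
time_s: 2.97
tcp_pos: [0.6005, 0.0674, 0.2661]
tcp_rot: [-0.411, -1.998, 1.998]
contact_force: [0.3, -0.1, 0.1]
finger_gap: 0.0001
time_s: 3.13
tcp_pos: [0.5992, 0.0651, 0.2661]
tcp_rot: [-0.411, -1.997, 1.998]
contact_force: [0.3, 0.1, 0.4]
finger_gap: 0.0
t 3.1333 tcp [0.5992 0.0651 0.2661] F [0.27 0.08 0.36] gap 0.0
[[-0.918 -0.001 -0.396]
 [ 0.396 -0.    -0.918]
 [ 0.001 -1.     0.001]]
tool travel [-0.004   0.0011 -0.0179]
[[ 9.99999753e-01  6.97901816e-04  8.17920133e-05 -5.87975785e-04]
 [ 1.15823147e-04 -2.78518673e-01  9.60430807e-01 -1.67670064e-01]
 [ 6.93067007e-04 -9.60430560e-01 -2.78518685e-01  7.01567026e-02]
 [ 0.00000000e+00  0.00000000e+00  0.00000000e+00  1.00000000e+00]]
```

View pics/wrist2.png

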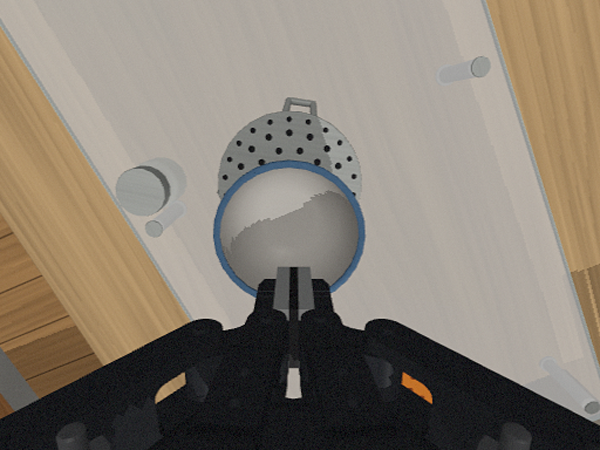

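View pics/top2.png

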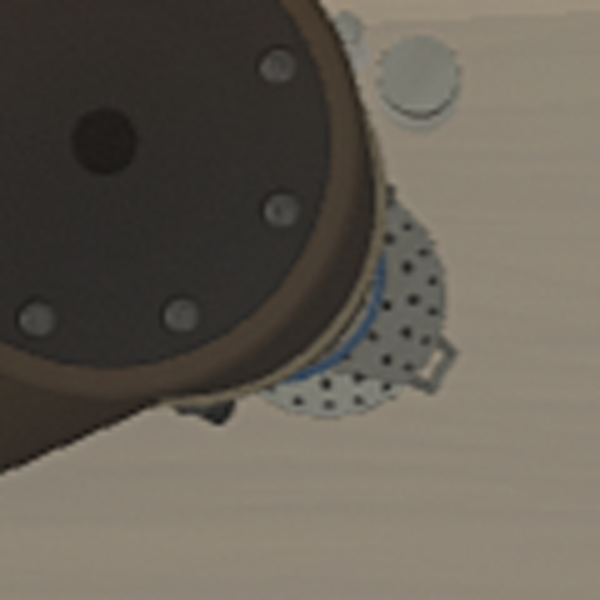

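```bash
cat >> h.py <<'E'
def wrist(st,f):
    "returns f with world->camera rvec,tvec"
    T=np.eye(4);T[:3,:3]=cv2.Rodrigues(st['tcp_rot'])[0];T[:3,3]=st['tcp_pos']
    W=np.linalg.inv(T@np.asarray(f['mount']))
    return dict(f,rvec=cv2.Rodrigues(W[:3,:3])[0],tvec=W[:3,3])
E
python3 - <<'E'
from h import *
from workcell import grab_frame,monitor
s=monitor.read_state(); f=wrist(s,grab_frame('wrist'))
im=f['pixels'].astype(int)
m=((im[:,:,2]-im[:,:,0])>25).astype(np.uint8); m[:120]=0;m[228:]=0;m[:,:170]=0;m[:,330:]=0
ys,xs=np.where(m); print(len(xs),xs.min(),xs.max(),ys.min(),ys.max())
c=max(cv2.findContours(m,cv2.RETR_EXTERNAL,cv2.CHAIN_APPROX_NONE)[0],key=len).reshape(-1,2)
h=cv2.convexHull(c).reshape(-1,2); h=h[h[:,1]<225]
print(circ(ray(f,h,.186)),circ(ray(f,h,.186),.053))
a=np.array([(218,190),(219,178),(228,148),(245,125),(262,115),(320,117),(345,140),(358,165),(361,190)])*512/600
print(circ(ray(f,a,.130)),circ(ray(f,a,.130),.06))
E
```

```text
1445 182 311 137 227
(array([0.60780581, 0.07546722, 0.05321646]), np.float64(0.0001080358443704286)) (array([0.60771868, 0.07522873]), np.float64(0.00017175455975734313))
(array([0.59749907, 0.0511632 , 0.05898416]), np.float64(0.0007941740026400394)) (array([0.59793525, 0.05229447]), np.float64(0.0010310783292240121))
```

```bash
python3 -m inch '{"jaw":[1,1,1,1,1,1,1,1],"travel":[[-0.003,0.01,0],[0,0.016,0],[0,0.016,0],[0,0.016,0],[0,0.016,0],[0,0.016,0],[0,0.012,0],[0,0.007,0]],"turn":[0,0,0,0,0,0,0,0]}'
python3 -m inch '{"jaw":[1,1],"travel":[[0,0,0],[0,0,0]],"turn":[0,0]}'
python3 - <<'E'
from h import *
from workcell import grab_frame,monitor
f=grab_frame('wrist'); cv2.imwrite('pics/wrist3.png',f['pixels'][:,:,::-1])
f=grab_frame('scene'); cv2.imwrite('pics/scene3.png',cv2.resize(f['pixels'][110:230,200:320,::-1],None,fx=5,fy=5,interpolation=cv2.INTER_CUBIC))
E
```

```text
time_s: 3.95
tcp_pos: [0.601, 0.0621, 0.1556]
tcp_rot: [-0.412, -1.994, 1.996]
contact_force: [-1.6, 1.0, 0.4]
finger_gap: -0.0001
time_s: 4.12
tcp_pos: [0.6021, 0.0627, 0.1577]
tcp_rot: [-0.413, -1.996, 1.997]
contact_force: [-0.4, 0.8, 0.0]
finger_gap: -0.0001
```

View pics/wrist3.png

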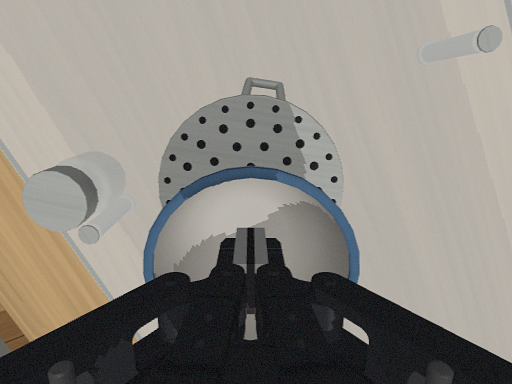

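View pics/scene3.png

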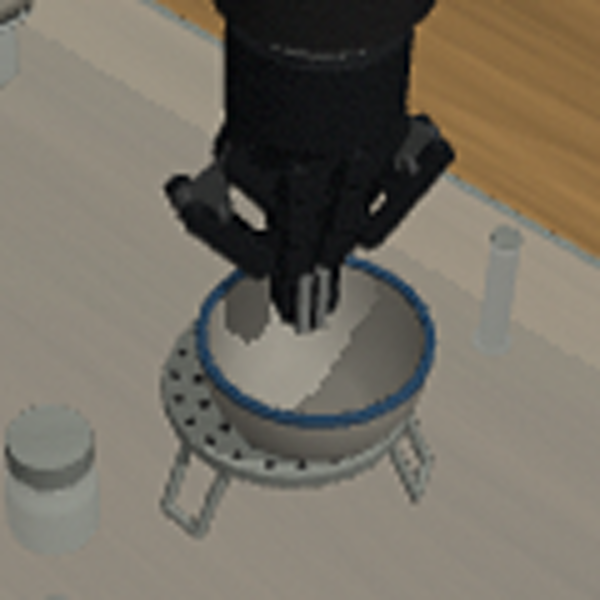

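```bash
python3 -m inch '{"jaw":[1,1,1,1,1,1,1,1],"travel":[[0,0,0.002],[0,0,0.002],[0,0,0.002],[0,0,0.002],[0,0,0.002],[0,0,0.0015],[0,0,0.0015],[0,0,0.0015]],"turn":[0,0,0,0,0,0,0,0]}'
python3 -m inch '{"jaw":[1,1,1,1],"travel":[[0,0,0.001],[0,0,0.001],[0,0,0.001],[0,0,0.001]],"turn":[0,0,0,0]}'
cat > look.py <<'E'
import sys
from h import *
from workcell import grab_frame,monitor
s=monitor.read_state(); f=wrist(s,grab_frame('wrist')); cv2.imwrite(f'pics/w_{sys.argv[1]}.png',f['pixels'][:,:,::-1])
im=f['pixels'].astype(int)
m=((im[:,:,2]-im[:,:,0])>25).astype(np.uint8); m[:60]=0; m[:,:110]=0;m[:,400:]=0; m[300:]=0
c=np.vstack([k.reshape(-1,2) for k in cv2.findContours(m,cv2.RETR_EXTERNAL,cv2.CHAIN_APPROX_NONE)[0] if cv2.contourArea(k)>30])
h=cv2.convexHull(c).reshape(-1,2); h=h[h[:,1]<265]
P=ray(f,h,.186); b,e=circ(P,.053); b3,e3=circ(P)
R=cv2.Rodrigues(s['tcp_rot'])[0]; d=np.array([.598,.0525])-b
print('t',s['time_s'],'tcp',s['tcp_pos'].round(4),'bowl',b.round(4),e.round(5),'free',b3.round(4),'to go tool x,z',(R[:2,[0,2]].T@d).round(4),'F',s['contact_force'].round(2))
E
python3 look.py a
```

```text
time_s: 4.88
tcp_pos: [0.5962, 0.0498, 0.1577]
tcp_rot: [-0.413, -1.997, 1.997]
contact_force: [-0.3, 0.1, -0.0]
finger_gap: 0.0001
time_s: 5.22
tcp_pos: [0.5947, 0.0463, 0.1577]
tcp_rot: [-0.413, -1.997, 1.997]
contact_force: [-1.2, 0.2, 0.2]
finger_gap: 0.0003
t 5.2167 tcp [0.5947 0.0463 0.1577] bowl [0.6075 0.0747] 0.00019 free [0.6071 0.074  0.0523] to go tool x,z [-0.0001  0.0241] F [-1.18  0.22  0.2 ]
```

View pics/w_a.png

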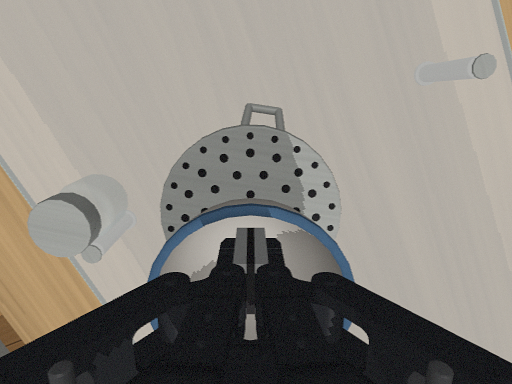

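```bash
python3 -m inch '{"jaw":[1,1,1,1,1,1,1,1],"travel":[[0,0,0.001],[0,0,0.001],[0,0,0.001],[0,0,0.001],[0,0,0.001],[0,0,0.001],[0,0,0.001],[0,0,0.001]],"turn":[0,0,0,0,0,0,0,0]}'
python3 look.py b
```

```text
time_s: 5.93
tcp_pos: [0.5917, 0.039, 0.1577]
tcp_rot: [-0.413, -1.997, 1.997]
contact_force: [-0.1, 1.0, -0.9]
finger_gap: -0.0001
t 5.9333 tcp [0.5917 0.039  0.1577] bowl [0.6064 0.0729] 0.00026 free [0.6057 0.0714 0.0515] to go tool x,z [-0.0004  0.0221] F [-0.07  1.01 -0.88]
```

```bash
python3 -m inch '{"jaw":[1,1,1,1,1,1,1,1],"travel":[[0,0,0.001],[0,0,0.001],[0,0,0.001],[0,0,0.001],[0,0,0.001],[0,0,0.001],[0,0,0.001],[0,0,0.001]],"turn":[0,0,0,0,0,0,0,0]}'
python3 look.py c
```

```text
time_s: 6.65
tcp_pos: [0.5883, 0.0315, 0.1577]
tcp_rot: [-0.413, -1.997, 1.997]
contact_force: [-0.4, 0.3, 0.6]
finger_gap: -0.0001
t 6.65 tcp [0.5883 0.0315 0.1577] bowl [0.6022 0.0658] 0.0002 free [0.6017 0.0644 0.0517] to go tool x,z [-0.0015  0.0139] F [-0.41  0.31  0.58]
```

View pics/w_c.png

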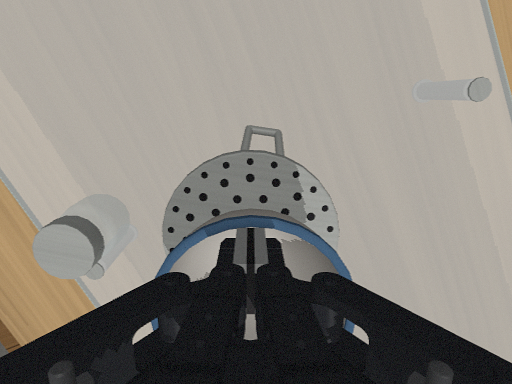

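```bash
python3 -m inch '{"jaw":[1,1,1,1,1,1,1,1],"travel":[[0,0,0.001],[0,0,0.001],[0,0,0.001],[0,0,0.001],[0,0,0.001],[0,0,0.001],[0,0,0.001],[0,0,0.001]],"turn":[0,0,0,0,0,0,0,0]}'
python3 look.py d
python3 -m inch '{"jaw":[1,1,1,1],"travel":[[0,0,0.001],[0,0,0.001],[0,0,0.001],[0,0,0.001]],"turn":[0,0,0,0]}'
python3 look.py e
```

```text
time_s: 7.37
tcp_pos: [0.5851, 0.0242, 0.1577]
tcp_rot: [-0.413, -1.997, 1.997]
contact_force: [0.4, 1.6, -1.2]
finger_gap: -0.0003
t 7.3667 tcp [0.5851 0.0242 0.1577] bowl [0.5985 0.0587] 0.00017 free [0.5981 0.0576 0.052 ] to go tool x,z [-0.002   0.0059] F [ 0.39  1.59 -1.19]
time_s: 7.75
tcp_pos: [0.5835, 0.0206, 0.1577]
tcp_rot: [-0.413, -1.997, 1.997]
contact_force: [0.6, 0.5, 0.2]
finger_gap: 0.0003
t 7.75 tcp [0.5835 0.0206 0.1577] bowl [0.5966 0.0552] 0.00022 free [0.5961 0.054  0.0518] to go tool x,z [-0.0024  0.0019] F [0.61 0.54 0.18]
```

View pics/w_e.png

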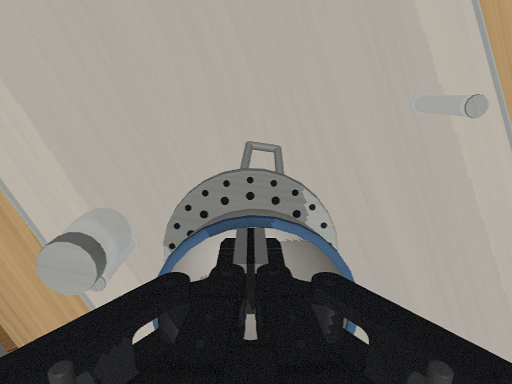

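```bash
python3 -m inch '{"jaw":[1,1,1],"travel":[[0,0,0.001],[0,0,0.001],[0,0,0]],"turn":[0,0,0]}'
python3 look.py f
python3 -m inch '{"jaw":[1,1,1,1,1,1,1,1],"travel":[[0,0,-0.003],[0,0,-0.005],[0,0,-0.006],[0,0,-0.006],[0,-0.01,0],[0,-0.02,0],[0,-0.03,0],[0,-0.03,0]],"turn":[0,0,0,0,0,0,0,0]}'
python3 -m inch '{"jaw":[1,1],"travel":[[0,0,0],[0,0,0]],"turn":[0,0]}'
python3 look.py g
python3 - <<'E'
from h import *
from workcell import grab_frame
f=grab_frame('scene'); cv2.imwrite('pics/scene4.png',cv2.resize(f['pixels'][110:230,200:320,::-1],None,fx=5,fy=5,interpolation=cv2.INTER_CUBIC))
E
```

```text
time_s: 8.05
tcp_pos: [0.5827, 0.0186, 0.1577]
tcp_rot: [-0.413, -1.997, 1.997]
contact_force: [0.8, 0.0, 0.1]
finger_gap: -0.0002
t 8.05 tcp [0.5827 0.0186 0.1577] bowl [0.5957 0.0532] 0.0002 free [0.5953 0.052  0.0519] to go tool x,z [-0.0024 -0.0002] F [0.77 0.01 0.11]
time_s: 8.77
tcp_pos: [0.5903, 0.0372, 0.2489]
tcp_rot: [-0.411, -1.996, 1.998]
contact_force: [-0.3, -0.2, 0.4]
finger_gap: -0.0002
time_s: 8.93
tcp_pos: [0.5919, 0.0376, 0.2506]
tcp_rot: [-0.417, -2.001, 1.996]
contact_force: [-0.4, -0.1, -1.6]
finger_gap: -0.0001
t 8.9333 tcp [0.5919 0.0376 0.2506] bowl [0.5963 0.0546] 0.00035 free [0.5964 0.0547 0.0533] to go tool x,z [-0.0024  0.0012] F [-0.43 -0.14 -1.62]
```

View pics/w_g.png

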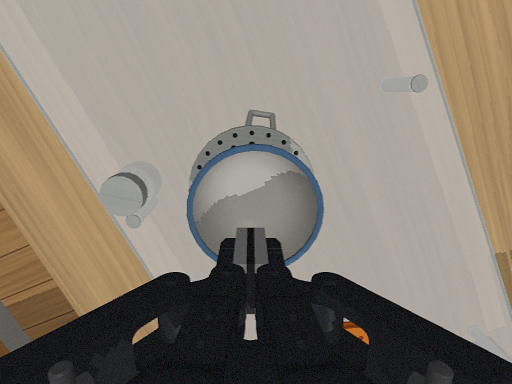

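View pics/scene4.png

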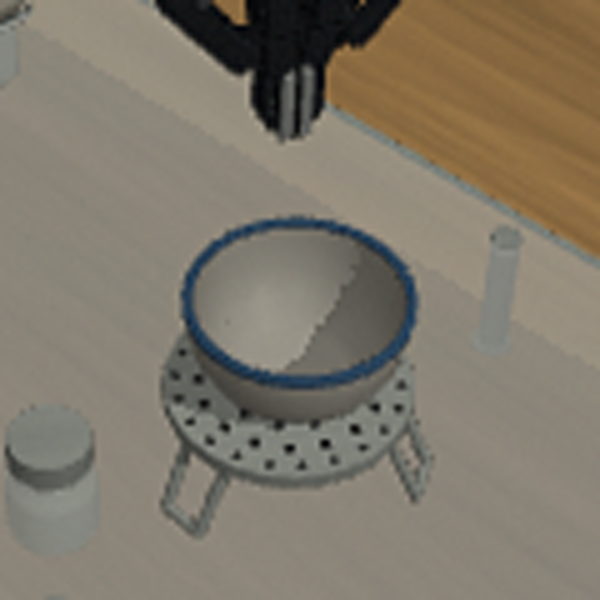

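```bash
python3 -m inch '{"jaw":[1,1,1,1,1,1,1,1],"travel":[[0,-0.02,0],[0,-0.02,0.01],[0,0,0.03],[0,0,0.04],[0,0,0.04],[0,0,0.04],[0,0,0.04],[0,0,0.04]],"turn":[0,0,0,0,0,0,0,0]}'
python3 -m inch '{"jaw":[1,1,1,1],"travel":[[0,0,0.03],[0,0,0.02],[0,0,0],[0,0,0]],"turn":[0,0,0,0]}'
python3 - <<'E'
from h import *
from workcell import grab_frame
f=grab_frame('top'); s=grab_frame('scene')
print('top',bowl(f,(200,150,290,225))); 
try: print('scene',bowl(s,(225,145,300,215)))
except Exception as e: print(e)
c=(f['pixels'][150:225,200:280,::-1].astype(float)-50)*2
cv2.imwrite('pics/top5.png',cv2.resize(np.clip(c,0,255).astype(np.uint8),(640,600),interpolation=cv2.INTER_CUBIC))
c=(s['pixels'][145:225,220:300,::-1].astype(float)-40)*2
cv2.imwrite('pics/s5.png',cv2.resize(np.clip(c,0,255).astype(np.uint8),(600,600),interpolation=cv2.INTER_CUBIC))
E
```

```text
time_s: 9.7
tcp_pos: [0.4939, -0.1845, 0.2869]
tcp_rot: [-0.411, -1.996, 1.997]
contact_force: [0.1, -0.5, -0.8]
finger_gap: -0.0
time_s: 10.03
tcp_pos: [0.4748, -0.2299, 0.2869]
tcp_rot: [-0.413, -1.995, 1.995]
contact_force: [-0.0, -0.3, 0.4]
finger_gap: 0.0004
top (array([0.59549821, 0.05508104, 0.05226158]), np.float64(0.00024612158740244236))
scene (array([0.5988562 , 0.05649785, 0.0533287 ]), np.float64(0.00047111649962836753))
```

View pics/top5.png

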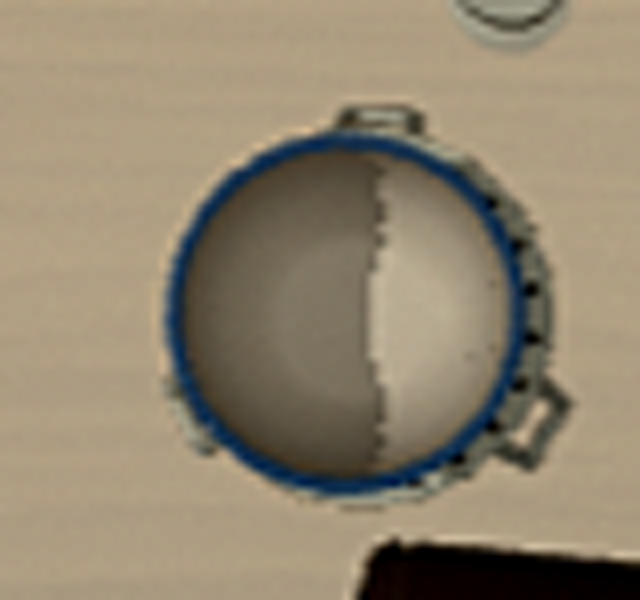

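View pics/s5.png

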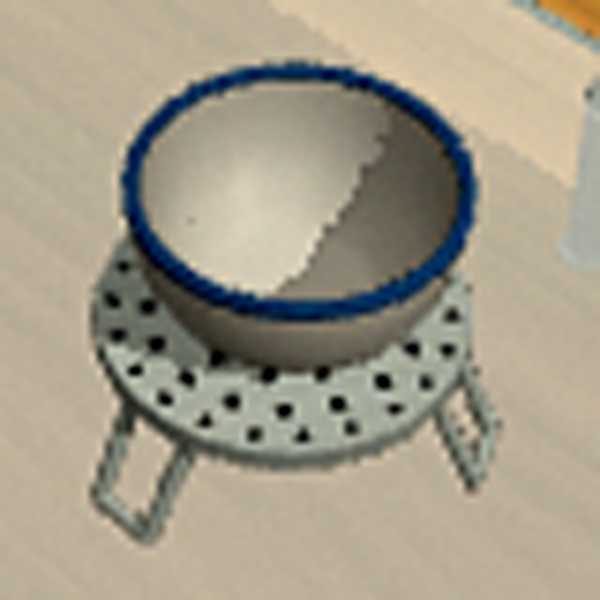

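```bash
python3 - <<'E'
from h import *
from workcell import grab_frame
f=grab_frame('top'); s=grab_frame('scene')
g=lambda a,k,o:(np.array(a,float)+.5)/k-.5+o
a=[(525,215),(545,255),(553,310),(545,370),(430,497),(365,508),(320,502),(475,165)]
P=ray(f,g(a,8,[200,150]),.130); print('top disc',circ(P,.06),circ(P))
feet=[(575,403),(530,468),(165,385),(205,450),(345,107),(415,107)]
Q=ray(f,g(feet,8,[200,150]),.081); print('top feet',circ(Q,.0705),circ(Q))
a=[(93,320),(100,350),(140,400),(195,432),(250,448),(320,446),(385,428),(440,390),(468,340),(470,300),(95,290),(115,250)]
P=ray(s,g(a,7.5,[220,145]),.130); print('scene disc',circ(P,.06),circ(P))
E
```

```text
top disc (array([0.59740799, 0.05312781]), np.float64(0.00039774841213567277)) (array([0.59705903, 0.05248668, 0.05948648]), np.float64(0.00033582494647138746))
top feet (array([0.59880619, 0.05132357]), np.float64(0.000989248051385057)) (array([0.59871716, 0.05150634, 0.07122176]), np.float64(0.0006144288384086068))
scene disc (array([0.59818734, 0.05114263]), np.float64(0.0008130756017653547)) (array([0.59895231, 0.05180478, 0.05919004]), np.float64(0.0005052717454100097))
```

```bash
python3 -m inch '{"jaw":[1,1,1,1,1],"travel":[[0,0,0],[0,0,0],[0,0,0],[0,0,0],[0,0,0]],"turn":[-0.116,-0.116,-0.116,-0.116,-0.116]}'
python3 -m inch '{"jaw":[1],"travel":[[0,0,0]],"turn":[0]}'
python3 go.py 0.5993 0.0397 0.2506
```

```text
time_s: 10.65
tcp_pos: [0.4761, -0.2281, 0.2875]
tcp_rot: [-0.192, 2.128, -2.128]
contact_force: [-0.1, -0.2, -0.5]
finger_gap: 0.0002
time_s: 10.73
tcp_pos: [0.4761, -0.2282, 0.2875]
tcp_rot: [-0.191, 2.128, -2.128]
contact_force: [0.4, 0.5, 0.4]
finger_gap: 0.0002
t 10.7333 tcp [ 0.4761 -0.2282  0.2875] F [0.36 0.46 0.39] gap 0.0002
[[-0.984 -0.     0.178]
 [-0.178  0.    -0.984]
 [ 0.    -1.    -0.   ]]
tool travel [-0.1689  0.0369 -0.2417]
```

```bash
python3 -m inch '{"jaw":[1,1,1,1,1,1,1,1],"travel":[[-0.024,0,-0.034],[-0.024,0,-0.034],[-0.024,0,-0.034],[-0.024,0,-0.034],[-0.024,0,-0.034],[-0.024,0,-0.034],[-0.020,0.01,-0.028],[-0.005,0.01,-0.01]],"turn":[0,0,0,0,0,0,0,0]}'
python3 -m inch '{"jaw":[1,1],"travel":[[0,0,0],[0,0,0]],"turn":[0,0]}'
python3 go.py 0.5993 0.0397 0.1577; python3 look.py h
```

```text
time_s: 11.4
tcp_pos: [0.6027, 0.0432, 0.2669]
tcp_rot: [-0.183, 2.132, -2.131]
contact_force: [-0.7, -0.7, -0.7]
finger_gap: -0.0003
time_s: 11.57
tcp_pos: [0.6003, 0.0392, 0.2666]
tcp_rot: [-0.186, 2.132, -2.134]
contact_force: [-0.4, 0.4, -0.1]
finger_gap: -0.0002
t 11.5667 tcp [0.6003 0.0392 0.2666] F [-0.38  0.36 -0.12] gap -0.0002
[[-0.985 -0.002  0.171]
 [-0.171 -0.001 -0.985]
 [ 0.002 -1.     0.001]]
tool travel [ 0.0006  0.1089 -0.0007]
t 11.5667 tcp [0.6003 0.0392 0.2666] bowl [0.5965 0.0545] 0.00032 free [0.5965 0.0546 0.0533] to go tool x,z [-0.0012  0.0022] F [-0.38  0.36 -0.12]
```

View pics/w_h.png

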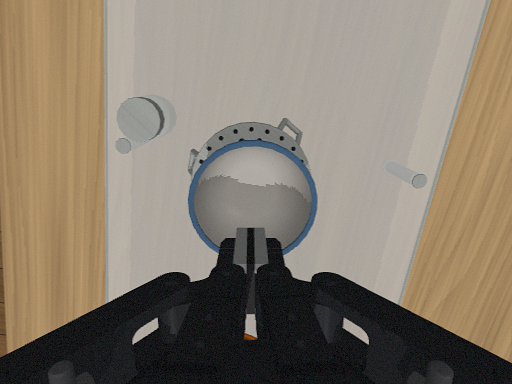

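```bash
python3 -m inch '{"jaw":[1,1,1,1,1,1,1,1],"travel":[[0,0.01,0],[0,0.016,0],[0,0.016,0],[0,0.016,0],[0,0.016,0],[0,0.016,0],[0,0.012,0],[0,0.007,0]],"turn":[0,0,0,0,0,0,0,0]}'
python3 -m inch '{"jaw":[1,1],"travel":[[0,0,0],[0,0,0]],"turn":[0,0]}'
python3 -m inch '{"jaw":[1,1,1,1,1,1,1,1],"travel":[[0,0,0.002],[0,0,0.003],[0,0,0.003],[0,0,0.003],[0,0,0.002],[0,0,0.001],[0,0,0.001],[0,0,0.001]],"turn":[0,0,0,0,0,0,0,0]}'
python3 look.py i; python3 go.py 0.6036 0.0135 0.1577
```

```text
time_s: 12.28
tcp_pos: [0.5998, 0.0369, 0.1573]
tcp_rot: [-0.182, 2.133, -2.134]
contact_force: [-0.4, -0.2, -0.4]
finger_gap: 0.0002
time_s: 12.45
tcp_pos: [0.6008, 0.0376, 0.1591]
tcp_rot: [-0.182, 2.132, -2.132]
contact_force: [0.5, -0.6, 0.8]
finger_gap: -0.0001
time_s: 13.12
tcp_pos: [0.6035, 0.0224, 0.1587]
tcp_rot: [-0.184, 2.132, -2.132]
contact_force: [0.2, -1.3, 0.6]
finger_gap: 0.0002
t 13.1167 tcp [0.6035 0.0224 0.1587] bowl [0.5967 0.0537] 0.00022 free [0.5969 0.0528 0.0522] to go tool x,z [-0.0011  0.0014] F [ 0.19 -1.35  0.6 ]
t 13.1667 tcp [0.6036 0.0223 0.1587] F [-0.03  0.52 -0.42] gap -0.0
[[-0.985 -0.     0.171]
 [-0.171 -0.    -0.985]
 [ 0.    -1.     0.   ]]
tool travel [0.0015 0.001  0.0087]
```

```bash
python3 -m inch '{"jaw":[1,1,1,1,1,1,1,1],"travel":[[0,0,0.001],[0,0,0.001],[0,0,0.001],[0,0,0.001],[0,0,0.001],[0,0,0.001],[0,0,0.001],[0,0,0.001]],"turn":[0,0,0,0,0,0,0,0]}'
python3 look.py j
python3 -m inch '{"jaw":[1,1],"travel":[[0,0,0.001],[0,0,0]],"turn":[0,0]}'
python3 look.py k
```

```text
time_s: 13.83
tcp_pos: [0.605, 0.0147, 0.1587]
tcp_rot: [-0.184, 2.132, -2.131]
contact_force: [-0.0, 0.6, 0.5]
finger_gap: 0.0002
t 13.8333 tcp [0.605  0.0147 0.1587] bowl [0.597  0.0519] 0.00026 free [0.5973 0.0503 0.0516] to go tool x,z [-0.0011 -0.0004] F [-0.04  0.6   0.49]
time_s: 14.05
tcp_pos: [0.6051, 0.0136, 0.1587]
tcp_rot: [-0.184, 2.132, -2.131]
contact_force: [0.2, 1.2, 0.1]
finger_gap: -0.0003
t 14.05 tcp [0.6051 0.0136 0.1587] bowl [0.5971 0.051 ] 0.00029 free [0.5973 0.0491 0.0514] to go tool x,z [-0.0011 -0.0013] F [0.24 1.19 0.08]
```

```bash
python3 -m inch '{"jaw":[1,1,1,1,1,1,1,1],"travel":[[0,0,-0.003],[0,0,-0.005],[0,0,-0.006],[0,0,-0.006],[0,-0.01,0],[0,-0.02,0],[0,-0.03,0],[0,-0.03,0]],"turn":[0,0,0,0,0,0,0,0]}'
python3 -m inch '{"jaw":[1,1,1,1,1,1,1,1],"travel":[[0,-0.02,0],[0.01,-0.02,0.01],[0.02,0,0.03],[0.02,0,0.036],[0.02,0,0.036],[0.02,0,0.036],[0.02,0,0.036],[0.02,0,0.036]],"turn":[0,0,0,0,0,0,0,0]}'
python3 -m inch '{"jaw":[1,1,1,1],"travel":[[0.01,0,0.03],[0,0,0.02],[0,0,0],[0,0,0]],"turn":[0,0,0,0]}'
python3 - <<'E'
from h import *
from workcell import grab_frame
f=grab_frame('top'); s=grab_frame('scene')
print('top',bowl(f,(200,150,290,225))); print('scene',bowl(s,(225,145,300,215)))
c=(f['pixels'][150:225,200:280,::-1].astype(float)-50)*2
cv2.imwrite('pics/top6.png',cv2.resize(np.clip(c,0,255).astype(np.uint8),(640,600),interpolation=cv2.INTER_CUBIC))
cv2.imwrite('pics/scene6.png',s['pixels'][:,:,::-1])
E
```

```text
time_s: 14.77
tcp_pos: [0.6011, 0.0334, 0.25]
tcp_rot: [-0.186, 2.131, -2.132]
contact_force: [0.9, 0.0, 0.5]
finger_gap: 0.0002
time_s: 15.43
tcp_pos: [0.5103, -0.207, 0.29]
tcp_rot: [-0.183, 2.13, -2.131]
contact_force: [1.5, 0.2, 0.1]
finger_gap: -0.0003
time_s: 15.77
tcp_pos: [0.5096, -0.2575, 0.2891]
tcp_rot: [-0.182, 2.133, -2.133]
contact_force: [-0.4, 0.6, -0.1]
finger_gap: -0.0
top (array([0.59553756, 0.05501541, 0.05231381]), np.float64(0.0002933868476980147))
scene (array([0.59887167, 0.05654228, 0.05333747]), np.float64(0.0005019402175225726))
```

View pics/top6.png

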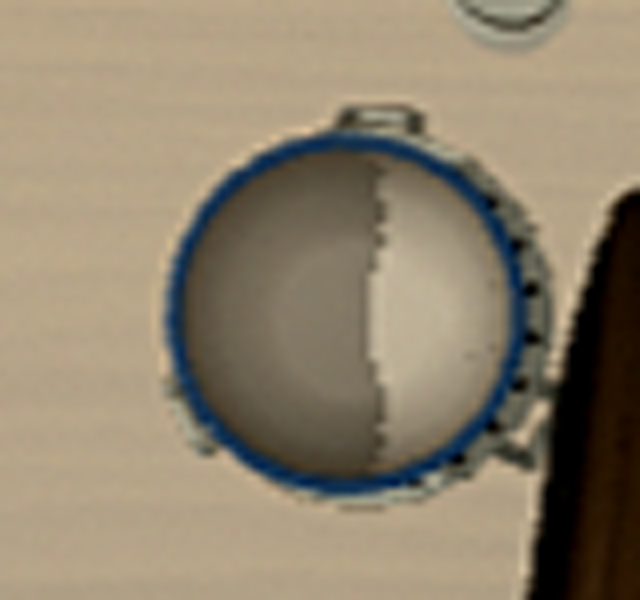

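View pics/scene6.png

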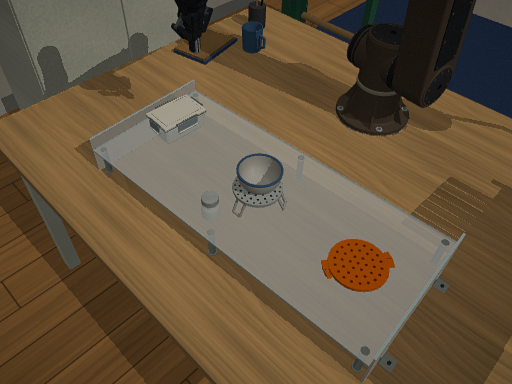

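```bash
python3 -m inch '{"jaw":[1,1,1,1,1,1,1,1],"travel":[[-0.01,0,-0.034],[-0.018,0,-0.038],[-0.020,0,-0.038],[-0.020,0,-0.038],[-0.020,0,-0.038],[-0.020,0,-0.038],[-0.020,0.01,-0.034],[-0.011,0.01,-0.017]],"turn":[0,0,0,0,0,0,0,0]}'
python3 -m inch '{"jaw":[1,1],"travel":[[0,0,0],[0,0,0]],"turn":[0,0]}'
python3 go.py 0.600 0.036 0.1525; python3 look.py l
```

```text
time_s: 16.53
tcp_pos: [0.599, 0.0382, 0.2693]
tcp_rot: [-0.186, 2.129, -2.127]
contact_force: [0.7, -0.3, 0.6]
finger_gap: -0.0001
time_s: 16.7
tcp_pos: [0.5976, 0.0354, 0.268]
tcp_rot: [-0.19, 2.13, -2.131]
contact_force: [0.2, -0.6, 0.8]
finger_gap: 0.0002
t 16.7 tcp [0.5976 0.0354 0.268 ] F [ 0.21 -0.63  0.81] gap 0.0002
[[-0.985 -0.002  0.175]
 [-0.175 -0.001 -0.985]
 [ 0.002 -1.     0.   ]]
tool travel [-0.0026  0.1155 -0.0002]
t 16.7 tcp [0.5976 0.0354 0.268 ] bowl [0.5965 0.0544] 0.00029 free [0.5965 0.0546 0.0532] to go tool x,z [-0.0011  0.0022] F [ 0.21 -0.63  0.81]
```

```bash
python3 -m inch '{"jaw":[1,1,1,1,1,1,1,1],"travel":[[-0.0025,0.01,0],[0,0.016,0],[0,0.016,0],[0,0.016,0],[0,0.016,0],[0,0.016,0],[0,0.015,0],[0,0.0105,0]],"turn":[0,0,0,0,0,0,0,0]}'
python3 -m inch '{"jaw":[1,1],"travel":[[0,0,0],[0,0,0]],"turn":[0,0]}'
python3 -m inch '{"jaw":[1,1,1,1,1,1],"travel":[[0,0,0.002],[0,0,0.003],[0,0,0.003],[0,0,0.002],[0,0,0.001],[0,0,0.001]],"turn":[0,0,0,0,0,0]}'
python3 look.py m
python3 -m inch '{"jaw":[1,1,1,1],"travel":[[0,0,0.001],[0,0,0.001],[0,0,0.001],[0,0,0.001]],"turn":[0,0,0,0]}'
python3 look.py n
```

```text
time_s: 17.42
tcp_pos: [0.5998, 0.0323, 0.1519]
tcp_rot: [-0.183, 2.133, -2.133]
contact_force: [-0.1, 0.2, -0.4]
finger_gap: -0.0
time_s: 17.58
tcp_pos: [0.6005, 0.0327, 0.1532]
tcp_rot: [-0.184, 2.132, -2.132]
contact_force: [0.5, -0.4, 0.9]
finger_gap: 0.0003
time_s: 18.08
tcp_pos: [0.6027, 0.0213, 0.1534]
tcp_rot: [-0.183, 2.132, -2.131]
contact_force: [-0.1, -0.0, -0.6]
finger_gap: 0.0
t 18.0833 tcp [0.6027 0.0213 0.1534] bowl [0.5967 0.0536] 0.00019 free [0.5968 0.0526 0.0521] to go tool x,z [-0.0011  0.0013] F [-0.11 -0.   -0.62]
time_s: 18.47
tcp_pos: [0.6033, 0.0176, 0.1531]
tcp_rot: [-0.184, 2.132, -2.131]
contact_force: [1.0, 0.6, -0.9]
finger_gap: 0.0
t 18.4667 tcp [0.6033 0.0176 0.1531] bowl [0.5968 0.0528] 0.00023 free [0.5971 0.0512 0.0517] to go tool x,z [-0.0011  0.0004] F [ 1.03  0.6  -0.89]
```

```bash
python3 -m inch '{"jaw":[1,1,1,1],"travel":[[0,0,0.001],[0,0,0.001],[0,0,0.001],[0,0,0.001]],"turn":[0,0,0,0]}'
python3 look.py o
python3 - <<'E'
from h import *
from workcell import grab_frame
s=grab_frame('scene')
c=(s['pixels'][145:225,220:300,::-1].astype(float)-40)*2
cv2.imwrite('pics/s7.png',cv2.resize(np.clip(c,0,255).astype(np.uint8),(600,600),interpolation=cv2.INTER_CUBIC))
E
```

```text
time_s: 18.85
tcp_pos: [0.604, 0.0136, 0.1531]
tcp_rot: [-0.184, 2.132, -2.132]
contact_force: [0.1, 1.1, 0.0]
finger_gap: 0.0002
t 18.85 tcp [0.604  0.0136 0.1531] bowl [0.5971 0.0488] 0.00021 free [0.5972 0.0473 0.0517] to go tool x,z [-0.0015 -0.0035] F [0.09 1.09 0.05]
```

View pics/s7.png

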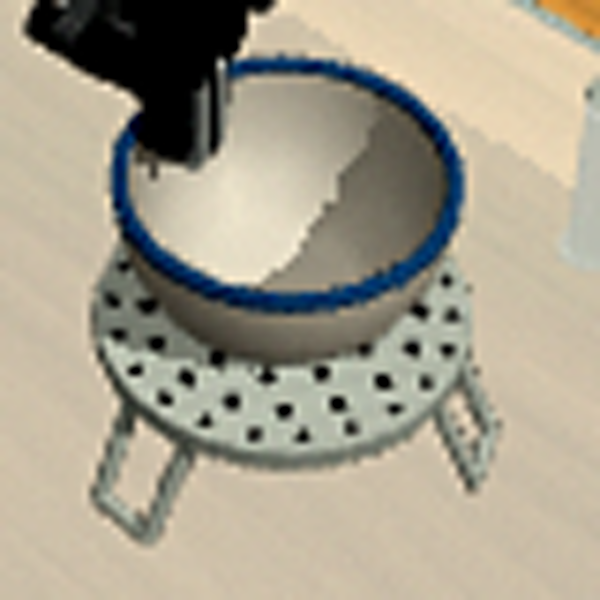

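```bash
python3 -m inch '{"jaw":[1,1,1,1,1,1,1,1],"travel":[[0,0,-0.003],[0,0,-0.005],[0,0,-0.006],[0,0,-0.006],[0,-0.01,0],[0,-0.02,0],[0,-0.03,0],[0,-0.03,0]],"turn":[0,0,0,0,0,0,0,0]}'
python3 -m inch '{"jaw":[1,1],"travel":[[0,0,0],[0,0,0]],"turn":[0,0]}'
python3 look.py p
python3 -m inch '{"jaw":[1,1,1,1,1,1,1,1],"travel":[[0,-0.02,0],[0.01,-0.02,0.01],[0.02,0,0.03],[0.02,0,0.036],[0.02,0,0.036],[0.02,0,0.036],[0.02,0,0.036],[0.02,0,0.036]],"turn":[0,0,0,0,0,0,0,0]}'
python3 -m inch '{"jaw":[1,1,1,1],"travel":[[0.03,0,0.03],[0.02,0,0.02],[0,0,0],[0,0,0]],"turn":[0,0,0,0]}'
python3 - <<'E'
from h import *
from workcell import grab_frame
f=grab_frame('top'); s=grab_frame('scene')
print('top',bowl(f,(200,150,270,225))); print('scene',bowl(s,(225,145,300,215)))
c=(f['pixels'][150:225,200:280,::-1].astype(float)-50)*2
cv2.imwrite('pics/top8.png',cv2.resize(np.clip(c,0,255).astype(np.uint8),(640,600),interpolation=cv2.INTER_CUBIC))
cv2.imwrite('pics/scene8.png',s['pixels'][:,:,::-1])
E
```

```text
time_s: 19.62
tcp_pos: [0.6, 0.0334, 0.2445]
tcp_rot: [-0.186, 2.131, -2.132]
contact_force: [1.8, 0.3, 0.5]
finger_gap: -0.0002
time_s: 19.78
tcp_pos: [0.6017, 0.0338, 0.2463]
tcp_rot: [-0.179, 2.13, -2.128]
contact_force: [-0.0, 0.2, -1.6]
finger_gap: -0.0002
t 19.7833 tcp [0.6017 0.0338 0.2463] bowl [0.5968 0.0497] 0.0003 free [0.5967 0.0498 0.0533] to go tool x,z [-0.0017 -0.0026] F [-0.02  0.18 -1.64]
time_s: 20.5
tcp_pos: [0.5087, -0.207, 0.2826]
tcp_rot: [-0.186, 2.132, -2.131]
contact_force: [1.2, -0.6, -0.3]
finger_gap: -0.0001
time_s: 20.83
tcp_pos: [0.4685, -0.2639, 0.2826]
tcp_rot: [-0.182, 2.134, -2.133]
contact_force: [0.9, -0.4, 0.4]
finger_gap: -0.0001
top (array([0.59593924, 0.05040795, 0.05234148]), np.float64(0.0002843296142358521))
scene (array([0.59900994, 0.0517223 , 0.05335121]), np.float64(0.0005300895422044537))
```

View pics/top8.png

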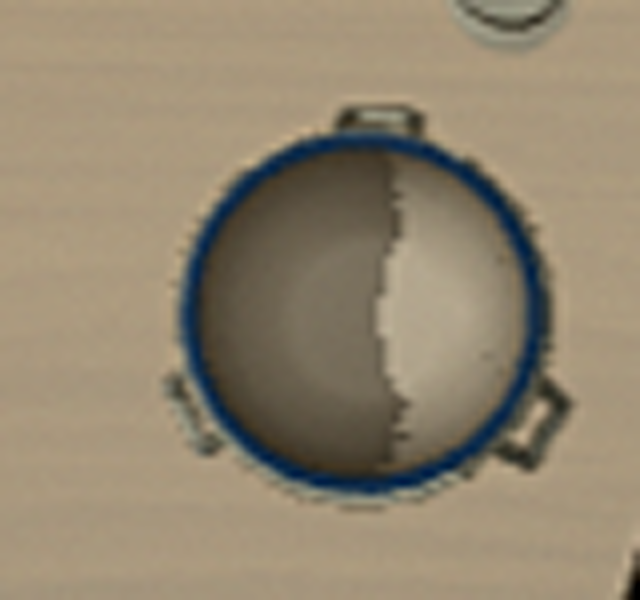

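View pics/scene8.png

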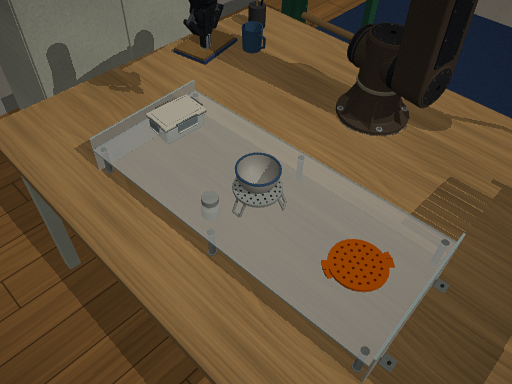

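View pics/w_p.png

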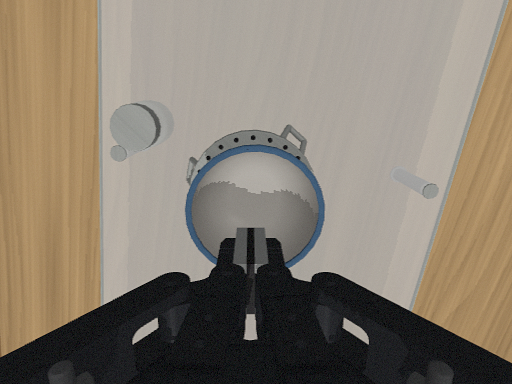

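```bash
python3 - <<'E'
from workcell import job
print(job.job_done())
E
```

```text
the job is handed in; nothing more can be done
None
```

The bowl now stands on the rack close to its middle, and I handed the job in at about 21 s with the hand clear. The robot gave no verdict.

- **How I moved it:** I put the closed fingertips inside the bowl and pushed slowly low on its inner wall, because the rim flares and a push from outside would have caught it high and tipped it. It took three pushes. The first moved the bowl about 22 mm. The second only rocked it and did not move it. The third, with the fingertips lower, moved it about 4.5 mm.

- **Bowl position:** My cameras disagree slightly on how far the bowl is from the rack's axis:

| Camera | Distance from the rack's axis |
|---|---|
| Scene | about 1 mm |
| Top | 3 mm |
| Wrist | 3 mm |

 All are inside the 7 mm limit, but the views differ by about 2–3 mm, so the border of steel may not be perfectly even.

- **Other checks:** The bowl looks upright. The rack's feet are at the same pixels as at the start. The container, liners and jar look unmoved by eye; I did not measure them. The readings between moves showed wrist forces of about 2 N or less.

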